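# Hook a dropped heat sink out from behind a press guard

## Task

A copper heat sink has slid behind the mesh guard of the bench press, where no hand reaches. Draw it out through the gap under the guard with the hooked rod, lay the rod down on the bench in front of the guard, and stand the heat sink, fins up, in the blue tray with the other two without disturbing them or the things standing round about.

Things in the scene. Friction and masses are not known exactly. Their poses are not given: they have to be found in the camera images.
- press: Fixed bench press in a wire-mesh guard box 340 mm wide, 200 mm high, closed at front, sides and roof but for a gap 45 mm high, 300 mm wide under the yellow lower edge of the front mesh. Origin: on the bench, middle of the guard's front plane; x into the guard, y left, z up. The bench inside is clear to x = 128 mm, where the press foot begins; its head stands above the roof from x = 100 mm on.
- sink: The dropped heat sink: copper-coloured, finned, 36 x 36 mm, 18 mm high, about 60 g, lying fins up on the bench behind the guard. Origin: centre of its underside; z up through the fins. It slides easily.
- rod: Hooked rod lying on the bench: red handle 16 mm wide, 18 mm high and 90 mm long, origin on its underside at mid-length, x along the rod to the hook, z up. A 7 mm steel rod runs from the handle to x = 172 mm, turns 55 mm to +y along the bench and ends in a lip turned 14 mm back toward the handle. All of it is within 20 mm of the bench. 75 g.
- hook (a point): The pulling face of the rod's hook: the middle of the crossbar's inner side (rod frame x = 168.5, y = 27.5 mm), 3.5 mm above the bench as the rod lies. 48 mm of room between the rod and the lip.
- tray: Fixed shallow blue tray, 120 x 200 mm (x, y), walls 3 mm thick and 18 mm high, floor 3 mm. Origin: centre of its underside; y to its left end, where the two other heat sinks stand.
- tray_free (a point): Middle of the tray's empty part, on its floor (35 mm to the right of the tray's centre): about 114 x 120 mm is free round it.
- spare_1: One of the two heat sinks already in the tray, same size and frame as the dropped one.
- spare_2: The other heat sink already in the tray.
- loupe: Black eye loupe, 36 mm across, 26 mm high, standing on the bench; origin at its foot. A bystander.
- wick: Small blue wire spool, 38 mm across, 12 mm high, lying flat; origin at its foot. A bystander.

How it is judged:
By the outcome, as a careful person would: the job done as asked, in the order asked, and still so for the second after the job is handed in, with the robot touching nothing.
It also fails if it takes over 64 s, if anything falls off the work surface, if the arm or the gripper's body presses on something with over 40 N, if the wrist force passes 120 N, or if a joint passes its speed limit or range.

## Robot

A 7-joint arm with a two-finger parallel gripper is mounted at the origin on a cart in front of the work surface, level with it; the furniture and walls round the work are solid. World frame = base frame: x ahead of the robot, y to its left, z up, the work surface at z = 0. Lengths are in m, angles in rad, forces in N, time in s.
With the tool pointing down it reaches from about 0.4 to 0.925 m from the base axis. Payload 4.1 kg.
Tool frame: the origin (TCP) lies on the centre line of the jaws, within the pads' length; the fingertips stand 19 mm ahead of it and the grasp point (between the pads) is the TCP; z points along the fingers, y is the direction in which the jaws open and shut (so a half turn about z gives the same grasp; the last joint's range is limited). The gripper opens to 85 mm and grips with 20 to 120 N. Pads are 22 mm wide; open, the fingers measure 114 mm over their backs; the gripper's body (76 mm by 85 mm) begins 54 mm behind the grasp point. The pads swing forward as they close: fully open they stand 13 mm farther back than shut.
Start: joints at [1.05, 0.398, 0.045, 1.537, -0.019, 1.207, -0.051], TCP at [0.266, -0.593, 0.25] pointing down, gripper open.
Joint ranges: [-2.82, 2.82], [-0.49, 2.23], [-1.37, 1.46], [0, 2.46], [-1.36, 4.5], [0.23, 2], [-2.94, 2.94]. Speed limits (rad/s): [2.57, 2.57, 3.14, 3.14, 3.14, 3.14, 3.14].

## Interface

Orientations are given as [roll, pitch, yaw] about the fixed x, y, z axes, in that order (R = Rz(yaw) Ry(pitch) Rx(roll)).
In Python, from bench import manip gives the robot as it stands. The module is installed in compiled form; this text tells all that it offers.
- The arm moves only by the tool move_arm, never from a script. Its argument "commands" is a list of rows, each a list of 7 numbers: the shift along the tool's x, y, z in mm, then the turn, a rotation vector about the tool's x, y, z in degrees, then the gripper command: -1 is shut, 1 is fully open, values between are in proportion. A call has 1 to 12 rows; each row is the pose to reach, as a shift and turn from the pose commanded when the call began, along the tool's axes at that moment; what a row does not reach only later rows make up. A row lasts 1/12 s, in which the tool goes at most 41.7 mm and 7.16 degrees, less where a joint would pass 70% of its speed; a pose out of reach is approached as far as the arm can. A call with a gripper value outside its range is refused whole. The fingers move at their own pace and stop on an object; the grip force is fixed at half the most. Time passes only in rows, so rows that repeat a pose let the fingers close. It gives the time, the measured TCP pose, the force and the opening at its end, in the units of the state.
- manip.sense(): the state, without advancing time (a new reading comes with each control period).
- manip.get_image(name): name is "scene" or "top" or "wrist"; returns a dict with "image" (384x512x3 uint8, red, green, blue), "camera_matrix" (3x3 intrinsics, pixels), "D" ([k1, k2, p1, p2, k3] as OpenCV has them; the pictures are not rectified), "xyz" and "rotation" of the camera in the world; the wrist camera has in their place "T_tool_cam" (4x4, takes a point from camera to tool coordinates, whose origin is the TCP and whose axes are the flange's). Camera axes: x right, y down, z forward; pixel columns grow to the right and rows downward; lengths in m; the calibration is good to about 2 mm. A picture is of the moment at which its call begins: read the wrist's pose just before it. There is no depth.
- manip.sign_off(): hands the job in, once; it reports no verdict.
The state is a dict: "time": time; "qpos": joint angles; "qd": joint speeds; "joint_torque": joint torques, N m; "tcp_pos": TCP position; "tcp_rot": TCP orientation; "wrist_force": force on the tool from outside, world axes, zero at the start; "torque": the same for the moment, N m; "opening": finger opening in m.
Only numpy, scipy, OpenCV 4.12 (cv2) and the standard library are available. Lean on these libraries where they do the work, as an engineer would, in place of code of your own. Each camera call takes 0.05 s, during which the arm holds its last target. There are 200 camera calls.

## Working session

There is one attempt and no reset: what is moved stays moved. The work goes in short steps, Python scripts to look and compute and a tool call to move; the robot and the scene stay as the last step left them, time stands still between calls to the robot, and variables do not carry over. Pictures are saved under pics/ and viewed, about 8 in all and at most 12, crops included, and the job is handed in when it is done.

Besides the shell and the picture viewer there is one more tool, called after ">>>" as a command line: name --pt "numbers of a row" for each row, then --argument value for the rest. move_arm: Moves the arm, as the interface text tells. Its arguments: {"type":"object","properties":{"commands":{"type":"array","items":{"type":"array","items":{"type":"number"}}}},"required":["commands"]}

```bash
mkdir -p pics; cat > h.py <<'E'
import numpy as np, cv2
from bench import manip
from scipy.spatial.transform import Rotation as R
def grab(name,save=None):
    s=manip.sense(); d=manip.get_image(name)
    if name=="wrist":
        T=np.eye(4); T[:3,3]=s["tcp_pos"]; T[:3,:3]=R.from_euler("xyz",s["tcp_rot"]).as_matrix()
        W=T@np.array(d["T_tool_cam"]); d["xyz"]=W[:3,3]; d["rotation"]=W[:3,:3]
    if save: cv2.imwrite("pics/"+save,d["image"][...,::-1])
    return d
def ray(d,uv):
    p=cv2.undistortPoints(np.array(uv,float).reshape(-1,1,2),np.array(d["camera_matrix"]),np.array(d["D"],float))[:,0]
    r=np.c_[p,np.ones(len(p))]@np.array(d["rotation"]).T
    return np.array(d["xyz"]),r
def onz(d,uv,z):
    c,r=ray(d,uv); return c+r*((z-c[2])/r[:,2])[:,None]
def proj(d,P):
    Rm=np.array(d["rotation"]); t=-Rm.T@np.array(d["xyz"])
    return cv2.projectPoints(np.array(P,float).reshape(-1,3),cv2.Rodrigues(Rm.T)[0],t,np.array(d["camera_matrix"]),np.array(d["D"],float))[0][:,0]
def tri(d1,u1,d2,u2):
    c1,r1=ray(d1,[u1]);c2,r2=ray(d2,[u2]);A=np.c_[r1[0],-r2[0]]
    k=np.linalg.lstsq(A,c2-c1,rcond=None)[0];a=c1+k[0]*r1[0];b=c2+k[1]*r2[0]
    return (a+b)/2,np.linalg.norm(a-b)
E
python3 - <<'E'
from h import *
s=manip.sense(); print(s)
for n in("scene","top","wrist"):
    d=grab(n,n+"0.png"); print(n,np.round(d["xyz"],3).tolist(),np.round(d["rotation"],3).tolist(),np.round(d["camera_matrix"],1).tolist(),d["D"])
    if n=="wrist": print(np.round(d["T_tool_cam"],3))
E
```

```text
{'time': 0.0, 'qpos': array([ 1.05003386,  0.39917964,  0.04503636,  1.53787387, -0.01865272,
        1.20687719, -0.05070709]), 'qd': array([-7.61891752e-04, -4.95777839e-05,  1.57864329e-03, -8.16742559e-04,
        2.43467351e-04, -6.11918752e-04, -8.71760714e-04]), 'joint_torque': array([-1.00432205e-04, -4.75124788e+01,  1.36478182e+00, -2.54219359e+01,
        1.16216257e-02,  9.42313985e-03,  5.30785144e-06]), 'tcp_pos': array([ 0.26585795, -0.59250051,  0.2492742 ]), 'tcp_rot': array([-3.13968299e+00,  1.77693342e-04,  4.21882314e-01]), 'wrist_force': array([0.13292957, 0.46660067, 1.06992549]), 'torque': array([-0.01275883,  0.04638984, -0.04601789]), 'opening': 0.08566943927695779}
scene [-0.016, 0.904, 0.497] [-2.004, 0.004, -2.55] [[386.3, 0.0, 257.3], [0.0, 386.3, 190.0], [0.0, 0.0, 1.0]] [-0.005831  0.        0.        0.        0.      ]
top [0.326, 0.019, 1.501] [-2.992, 0.041, -1.57] [[461.9, 0.0, 254.9], [0.0, 461.9, 193.4], [0.0, 0.0, 1.0]] [-0.17345431  0.          0.          0.          0.        ]
wrist [0.335, -0.561, 0.372] [[0.41, -0.87, -0.275], [-0.912, -0.391, -0.121], [-0.002, 0.301, -0.954]] [[284.4, 0.0, 250.3], [0.0, 284.4, 191.8], [0.0, 0.0, 1.0]] [-0.04476279  0.          0.          0.          0.        ]
[[ 0.    -0.954 -0.3    0.076]
 [ 1.     0.    -0.    -0.   ]
 [ 0.    -0.3    0.954 -0.123]
 [ 0.     0.     0.     1.   ]]
```

View pics/scene0.png

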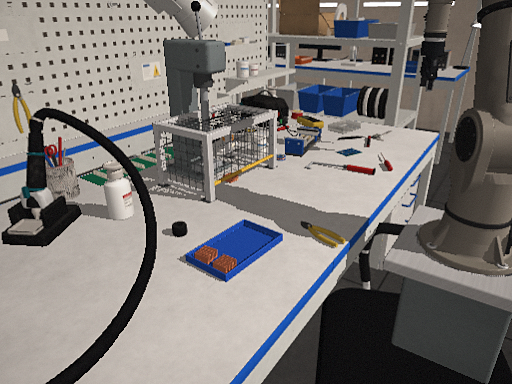

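View pics/top0.png

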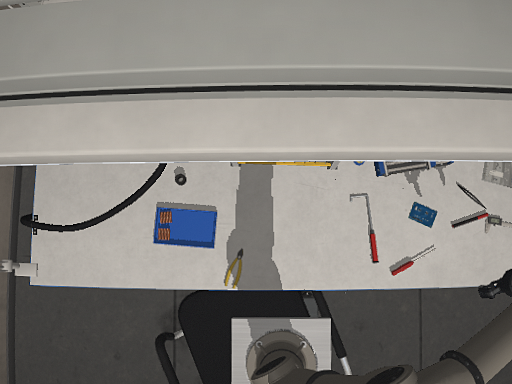

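The scene view shows the tray at (235,248) with the sinks in its near end, the guard at (215,150) with its yellow edge, and the loupe at (180,228). The top view shows the rod's handle at (374,247), with its hook at (352–368,195) pointing away from the robot. The tray is at (185,226), pliers at (233,268), and the guard's yellow edge at row 163, columns 232–335. A shelf hides the guard's inside from above.

```bash
cat >> h.py <<'E'
_g=grab
def grab(name,save=None):
    d=_g(name,save); r=np.array(d["rotation"])
    if r.shape==(3,): d["rotation"]=R.from_euler("xyz",r).as_matrix()
    return d
def masks(d):
    h=cv2.cvtColor(d["image"],cv2.COLOR_RGB2HSV); H,S,V=[h[...,i].astype(int) for i in range(3)]
    return dict(red=((H<6)|(H>173))&(S>150)&(V>70),yellow=(H>18)&(H<32)&(S>140)&(V>90),blue=(H>108)&(H<125)&(S>150)&(V>60),copper=(H>=6)&(H<17)&(S>110)&(V>60))
def blobs(m,amin=25):
    n,l,st,c=cv2.connectedComponentsWithStats(m.astype(np.uint8),connectivity=8)
    o=[]
    for i in range(1,n):
        if st[i,4]>=amin:
            r=cv2.minAreaRect(np.argwhere(l==i)[:,::-1].astype(np.float32)); o.append((st[i,4],r))
    return o
E
python3 - <<'E'
from h import *
for n in("scene","top"):
    d=grab(n)
    for k,m in masks(d).items():
        for a,r in blobs(m):
            if n=="top" and r[0][1]<150: continue
            b=cv2.boxPoints(r); z={"red":.018,"yellow":.045,"blue":.018,"copper":.02}[k]
            print(n,k,a,np.round(r[0]),np.round(r[1]),"->",np.round(onz(d,np.vstack([r[0],b]),z)[:,:2],3).tolist())
d=grab("top")
P=[(350,193),(352,198),(367,194),(372,230),(181,180)]
print(np.round(onz(d,P,.004),3))
E
```

```text
scene red 37 [297. 116.] [5. 8.] -> [[0.896, -0.811], [0.938, -0.847], [0.904, -0.869], [0.855, -0.778], [0.888, -0.756]]
scene red 71 [ 60. 151.] [28.  2.] -> [[1.387, 0.165], [1.563, 0.063], [1.555, 0.058], [1.244, 0.248], [1.25, 0.251]]
scene red 81 [ 51. 151.] [12. 12.] -> [[1.418, 0.184], [1.48, 0.18], [1.497, 0.124], [1.36, 0.188], [1.348, 0.238]]
scene red 33 [389. 165.] [10.  4.] -> [[0.3, -0.368], [0.321, -0.403], [0.314, -0.42], [0.28, -0.336], [0.287, -0.32]]
scene red 127 [360. 169.] [26.  5.] -> [[0.37, -0.282], [0.407, -0.257], [0.422, -0.301], [0.333, -0.307], [0.322, -0.264]]
scene yellow 26 [156.  70.] [8. 4.] -> [[2.624, -1.466], [2.845, -1.645], [2.813, -1.665], [2.432, -1.31], [2.46, -1.293]]
scene yellow 133 [ 17. 115.] [36.  5.] -> [[2.0, 0.013], [2.462, -0.184], [2.465, -0.215], [1.672, 0.154], [1.676, 0.172]]
scene yellow 81 [ 26. 110.] [23.  4.] -> [[2.053, -0.061], [2.337, -0.176], [2.357, -0.209], [1.824, 0.032], [1.814, 0.055]]
scene yellow 139 [310. 122.] [26.  7.] -> [[0.734, -0.634], [0.774, -0.584], [0.831, -0.701], [0.693, -0.686], [0.648, -0.574]]
sc
[... 3100 characters left out ...]
73.] [ 3. 29.] -> [[0.293, 0.132], [0.251, 0.148], [0.338, 0.126], [0.335, 0.116], [0.248, 0.138]]
top blue 32 [381. 167.] [11.  4.] -> [[0.635, -0.334], [0.651, -0.325], [0.654, -0.338], [0.619, -0.344], [0.616, -0.33]]
top blue 1839 [185. 227.] [60. 36.] -> [[0.441, 0.308], [0.389, 0.411], [0.507, 0.405], [0.491, 0.205], [0.375, 0.213]]
top copper 103 [165. 217.] [10. 11.] -> [[0.474, 0.374], [0.489, 0.394], [0.492, 0.358], [0.46, 0.354], [0.457, 0.39]]
top copper 106 [164. 234.] [10. 10.] -> [[0.418, 0.376], [0.434, 0.393], [0.434, 0.36], [0.401, 0.359], [0.401, 0.392]]
[[ 0.552 -0.231  0.004]
 [ 0.535 -0.237  0.004]
 [ 0.548 -0.287  0.004]
 [ 0.43  -0.3    0.004]
 [ 0.599  0.327  0.004]]
```

>>> move_arm --pt "220 -210 0 0 0 -80 1" --pt "220 -210 0 0 0 -80 1" --pt "220 -210 0 0 0 -80 1" --pt "220 -210 0 0 0 -80 1" --pt "220 -210 0 0 0 -80 1" --pt "220 -210 0 0 0 -80 1" --pt "220 -210 0 0 0 -80 1" --pt "220 -210 0 0 0 -80 1" --pt "220 -210 0 0 0 -80 1" --pt "220 -210 0 0 0 -80 1" --pt "220 -210 0 0 0 -80 1" --pt "220 -210 0 0 0 -80 1"

```text
time: 1.3
tcp_pos: [0.3809, -0.3112, 0.2504]
tcp_rot: [3.142, 0.0, 1.821]
wrist_force: [0.3, 0.8, 0.2]
opening: 0.0854
```

```bash
cat > go.py <<'E'
import sys
from h import *
# target: x y z(mm) yaw(deg), tool down -> row numbers from current pose
def go(x,y,z,yaw):
    s=manip.sense(); M=R.from_euler("xyz",s["tcp_rot"])
    d=M.inv().apply(np.array([x,y,z])-np.array(s["tcp_pos"])*1000)
    r=(M.inv()*R.from_euler("xyz",[180,0,yaw],degrees=True)).as_rotvec(degrees=True)
    print("tcp",np.round(s["tcp_pos"],4),np.round(np.degrees(s["tcp_rot"]),1),"open",round(s["opening"],4),"F",np.round(s["wrist_force"],1),"t",round(s["time"],2),"q7",round(s["qpos"][6],2))
    print("row",np.round(d,1).tolist(),np.round(r,1).tolist(),"n",round(max(np.linalg.norm(d)/41.7,np.linalg.norm(r)/7.16),1))
if __name__=="__main__": go(*map(float,sys.argv[1:5]))
E
python3 go.py 500 -15 250 180
```

```text
tcp [ 0.3809 -0.3112  0.2504] [180.    0.  104.4] open 0.0854 F [0.3 0.8 0.2] t 1.3 q7 0.81
row [257.4, 188.8, 0.3] [-0.0, 0.0, -75.6] n 10.6
```

>>> move_arm --pt "257 189 0 0 0 -76 1" --pt "257 189 0 0 0 -76 1" --pt "257 189 0 0 0 -76 1" --pt "257 189 0 0 0 -76 1" --pt "257 189 0 0 0 -76 1" --pt "257 189 0 0 0 -76 1" --pt "257 189 0 0 0 -76 1" --pt "257 189 0 0 0 -76 1" --pt "257 189 0 0 0 -76 1" --pt "257 189 0 0 0 -76 1" --pt "257 189 0 0 0 -76 1" --pt "257 189 0 0 0 -76 1"

```text
time: 2.3
tcp_pos: [0.5012, -0.0159, 0.2502]
tcp_rot: [-3.142, -0.0, -3.139]
wrist_force: [-0.6, -0.2, -0.3]
opening: 0.0854
```

```bash
python3 go.py 380 -310 150 185; python3 - <<'E'
from h import *
d=grab("wrist","w1.png"); np.savez("w1.npz",image=d["image"],xyz=d["xyz"],rotation=d["rotation"],camera_matrix=d["camera_matrix"],D=d["D"])
for k,m in masks(d).items():
    if k in("copper","yellow"):
        for a,r in blobs(m): print(k,a,np.round(r[0]),np.round(r[1]),np.round(onz(d,[r[0]],.01),3))
E
```

```text
tcp [ 0.5012 -0.0159  0.2502] [-180.    -0.  -179.9] open 0.0854 F [-0.6 -0.2 -0.3] t 2.3 q7 1.41
row [121.8, -293.9, 100.2] [-0.0, -0.0, -4.9] n 8.0
yellow 1305 [250. 277.] [163.   9.] [[ 0.671 -0.015  0.01 ]]
copper 61 [250. 288.] [13.  5.] [[ 0.691 -0.016  0.01 ]]
copper 206 [262. 289.] [12. 17.] [[0.692 0.003 0.01 ]]
copper 30 [262. 300.] [ 2. 14.] [[0.712 0.003 0.01 ]]
```

View pics/w1.png

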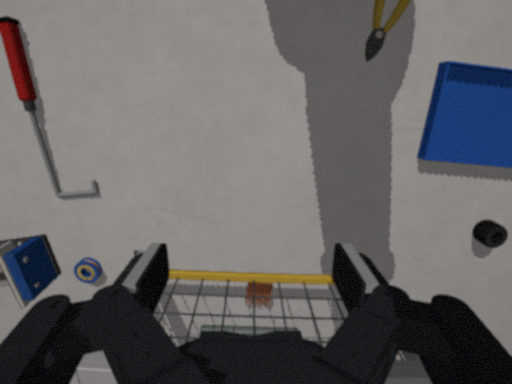

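The wrist view shows the copper sink just behind the yellow edge, at cols 245–272 and rows 281–306. The yellow edge is at row 277, cols 168–332. The rod is on the left, with its handle from (8,22) to (27,100), its crossbar from (60,192) to (97,190) and its lip at (95,183). The wick is at (88,270).

```bash
python3 - <<'E'
from h import *
d=dict(np.load("w1.npz")); t=grab("top"); s=grab("scene")
m=masks(d)
ys,xs=np.where(m["copper"]&(np.arange(384)[:,None]>275)); r=cv2.minAreaRect(np.c_[xs,ys].astype(np.float32))
print("sink rect",r,np.round(onz(d,cv2.boxPoints(r),.014)[:,:2],4).tolist()); print("col range",xs.min(),xs.max(),ys.min(),ys.max())
print("tri scene/wrist",tri(d,[258,291],s,[232,179]))
yy,yx=np.where(m["yellow"]&(np.arange(384)[:,None]>250)); 
for z in(.045,.05): print("edge",z,np.round(onz(d,[[yx.min(),np.median(yy[yx<yx.min()+12])],[yx.max(),np.median(yy[yx>yx.max()-12])]],z),4).tolist())
print("edge tri",tri(d,[250,277],t,[284,164]))
a,b=[max(blobs(masks(q)["red"]),key=lambda o:o[0]) if q is d else None for q in(d,t)]
print("handle w",a,np.round(onz(d,np.vstack([a[1][0],cv2.boxPoints(a[1])]),.018),4).tolist())
print("handle tri",tri(d,a[1][0],t,[373.5,247]))
print("hook pts",np.round(onz(d,[[60,192],[97,190],[33,108],[88,270]],.006),4).tolist())
E
```

```text
sink rect ((258.5426940917969, 291.1158447265625), (22.96976089477539, 18.883790969848633), 6.34019136428833) [[0.7074, -0.0216], [0.674, -0.0184], [0.6784, 0.0154], [0.712, 0.0131]]
col range 247 271 282 301
tri scene/wrist (array([ 0.6962226 , -0.00403923,  0.00568735]), np.float64(0.0041625687150749525))
edge 0.045 [[0.6429, -0.1245, 0.045], [0.6504, 0.0951, 0.045]]
edge 0.05 [[0.6396, -0.1228, 0.05], [0.6469, 0.0934, 0.05]]
edge tri (array([ 0.63829009, -0.01498101,  0.05759435]), np.float64(0.0015295744402688246))
handle w (np.int32(855), ((14.454154968261719, 60.734962463378906), (80.45375061035156, 11.401630401611328), 74.47589111328125)) [[0.3727, -0.2964, 0.018], [0.3315, -0.3084, 0.018], [0.3289, -0.294, 0.018], [0.4157, -0.2845, 0.018], [0.419, -0.2996, 0.018]]
handle tri (array([ 0.37309091, -0.30091681,  0.01284979]), np.float64(0.0024720492208216895))
hook pts [[0.5401, -0.2787, 0.006], [0.5371, -0.2255, 0.006], [0.4277, -0.2931, 0.006], [0.6639, -0.2609, 0.006]]
```

>>> move_arm --pt "123 -282 100 0 0 -6.2 1" --pt "123 -282 100 0 0 -6.2 1" --pt "123 -282 100 0 0 -6.2 1" --pt "123 -282 100 0 0 -6.2 0.2" --pt "123 -282 100 0 0 -6.2 0.2" --pt "123 -282 100 0 0 -6.2 0.2" --pt "123 -282 100 0 0 -6.2 0.2" --pt "123 -282 100 0 0 -6.2 0.2" --pt "123 -282 140 0 0 -6.2 0.2" --pt "123 -282 165 0 0 -6.2 0.2" --pt "123 -282 165 0 0 -6.2 0.2"

```text
time: 3.37
tcp_pos: [0.3751, -0.2969, 0.081]
tcp_rot: [3.135, -0.007, -3.034]
wrist_force: [-0.4, 0.8, -0.3]
opening: 0.0514
```

```bash
python3 go.py 378 -298 22 186.3; python3 - <<'E'
from h import *
d=grab("wrist","w2.png")
a=max(blobs(masks(d)["red"]),key=lambda o:o[0])
print(a,np.round(onz(d,np.vstack([a[1][0],cv2.boxPoints(a[1])]),.018),4).tolist())
E
```

```text
tcp [ 0.3751 -0.2969  0.081 ] [ 179.6   -0.4 -173.9] open 0.0514 F [-0.4  0.8 -0.3] t 3.37 q7 2.08
row [-3.2, -1.8, 59.0] [0.4, -0.4, -0.2] n 1.4
(np.int32(2275), ((246.0, 210.49996948242188), (19.999996185302734, 114.99998474121094), 0.0)) [[0.3696, -0.2998, 0.018], [0.4163, -0.3025, 0.018], [0.3301, -0.3105, 0.018], [0.3287, -0.2974, 0.018], [0.4148, -0.2876, 0.018]]
```

View pics/w2.png

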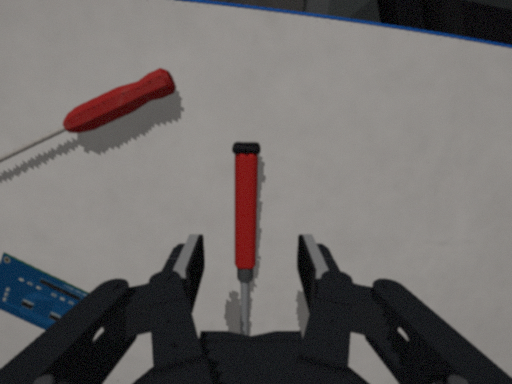

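The handle is vertical in the picture at col 246, about 3 mm off the jaw centre (251). It spans world x from 0.329 to 0.416, so it is lined up to grip.

>>> move_arm --pt "-3 -3 30 0.4 -0.4 -0.2 0.2" --pt "-3 -3 59 0.4 -0.4 -0.2 0.2" --pt "-3 -3 59 0.4 -0.4 -0.2 0.0" --pt "-3 -3 59 0.4 -0.4 -0.2 -1" --pt "-3 -3 59 0.4 -0.4 -0.2 -1" --pt "-3 -3 59 0.4 -0.4 -0.2 -1" --pt "-3 -3 59 0.4 -0.4 -0.2 -1" --pt "-3 -3 59 0.4 -0.4 -0.2 -1" --pt "-3 -3 59 0.4 -0.4 -0.2 -1"

```text
time: 4.17
tcp_pos: [0.3842, -0.3019, 0.0288]
tcp_rot: [-3.131, 0.01, -3.027]
wrist_force: [-0.6, 0.8, 8.0]
opening: 0.0136
```

```bash
python3 go.py 378 -298 60 180
```

```text
tcp [ 0.3842 -0.3019  0.0288] [-179.4    0.6 -173.4] open 0.0136 F [-0.6  0.8  8. ] t 4.17 q7 2.02
row [5.4, 4.3, -31.3] [-0.6, 0.6, 6.6] n 0.9
```

>>> move_arm --pt "0 0 -15 0 0 0 -1" --pt "0 0 -40 0 0 0 -1" --pt "0 0 -40 0 0 0 -1" --pt "0 0 -40 0 0 0 -1"

```text
time: 4.5
tcp_pos: [0.3834, -0.3018, 0.0685]
tcp_rot: [-3.131, 0.01, -3.027]
wrist_force: [0.2, 0.4, -1.1]
opening: 0.0139
```

```bash
python3 go.py 378 -298 60 180; python3 - <<'E'
from h import *
w=grab("wrist"); t=grab("top"); s=grab("scene")
big=lambda im,x0,x1,y0,y1,k:cv2.resize(im[y0:y1,x0:x1],None,fx=k,fy=k,interpolation=cv2.INTER_CUBIC)
a=cv2.resize(w["image"],(400,300)); b=cv2.resize(t["image"][160:300,310:450],(300,300)); c=cv2.resize(s["image"][100:240,290:490],(700,300)[:2])
out=np.vstack([np.hstack([a,b]),c]); cv2.imwrite("pics/c3.png",out[...,::-1])
E
```

```text
tcp [ 0.3834 -0.3018  0.0685] [-179.4    0.6 -173.4] open 0.0139 F [ 0.2  0.4 -1.1] t 4.5 q7 2.07
row [5.0, 4.5, 8.4] [-0.6, 0.6, 6.5] n 0.9
```

View pics/c3.png

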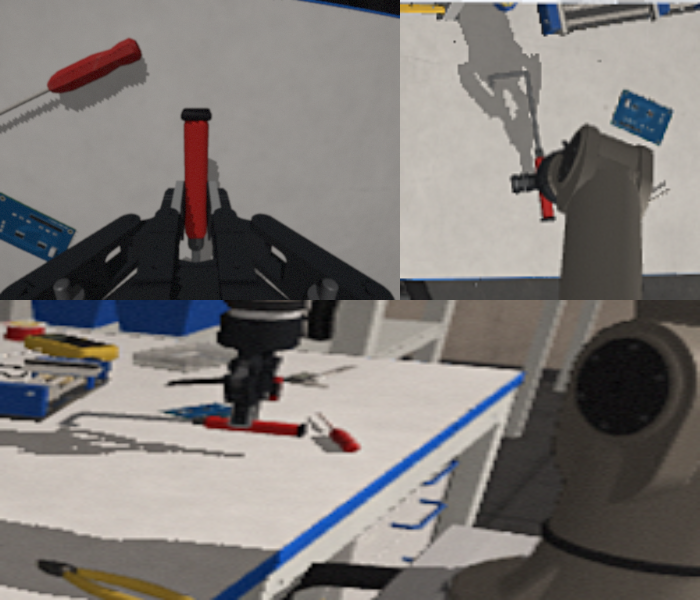

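The rod is held level between the pads. The top crop shows its hook pointing to +y. Next is a tilted look under the guard.

```bash
sed -i 's/def go(x,y,z,yaw):/def go(x,y,z,yaw,tilt=0.):/; s/degrees=True)).as_rotvec/degrees=True)*R.from_euler("y",tilt,degrees=True)).as_rotvec/; s/argv\[1:5\]/argv[1:]/' go.py; python3 go.py 420 -30 200 180 -30
```

```text
tcp [ 0.3815 -0.3005  0.0661] [-179.6    0.4 -173.4] open 0.014 F [-0.3  0.5 -0.2] t 4.65 q7 2.07
row [-70.0, 263.5, -135.3] [1.4, -29.6, 6.5] n 7.3
```

>>> move_arm --pt "-70 264 -135 1.4 -29.6 6.5 -1" --pt "-70 264 -135 1.4 -29.6 6.5 -1" --pt "-70 264 -135 1.4 -29.6 6.5 -1" --pt "-70 264 -135 1.4 -29.6 6.5 -1" --pt "-70 264 -135 1.4 -29.6 6.5 -1" --pt "-70 264 -135 1.4 -29.6 6.5 -1" --pt "-70 264 -135 1.4 -29.6 6.5 -1" --pt "-70 264 -135 1.4 -29.6 6.5 -1" --pt "-70 264 -135 1.4 -29.6 6.5 -1" --pt "-70 264 -135 1.4 -29.6 6.5 -1"

```text
time: 5.48
tcp_pos: [0.4215, -0.0259, 0.2014]
tcp_rot: [-3.133, 0.526, -3.13]
wrist_force: [0.3, 0.1, -0.4]
opening: 0.014
```

```bash
python3 go.py 442 -25 66 178; python3 - <<'E'
from h import *
d=grab("wrist","w4.png"); np.savez("w4.npz",image=d["image"],xyz=d["xyz"],rotation=d["rotation"],camera_matrix=d["camera_matrix"],D=d["D"])
w1=dict(np.load("w1.npz"))
for k in("copper","yellow"):
    for a,r in blobs(masks(d)[k],12): print(k,a,np.round(r[0]),np.round(r[1]),np.round(onz(d,[r[0]],.01),3))
i=cv2.resize(d["image"],(800,600)); cv2.imwrite("pics/w4b.png",i[...,::-1])
E
```

```text
tcp [ 0.4215 -0.0259  0.2014] [-179.5   30.1 -179.3] open 0.014 F [ 0.3  0.1 -0.4] t 5.48 q7 2.45
row [50.3, 1.7, 127.4] [0.2, 30.1, 2.5] n 4.2
copper 44 [114. 301.] [ 6. 11.] [[ 0.975 -0.355  0.01 ]]
yellow 422 [188. 240.] [67.  7.] [[ 0.699 -0.129  0.01 ]]
yellow 460 [325. 245.] [73.  6.] [[0.71  0.104 0.01 ]]
yellow 81 [ 80. 300.] [19.  6.] [[ 0.975 -0.44   0.01 ]]
```

View pics/w4b.png

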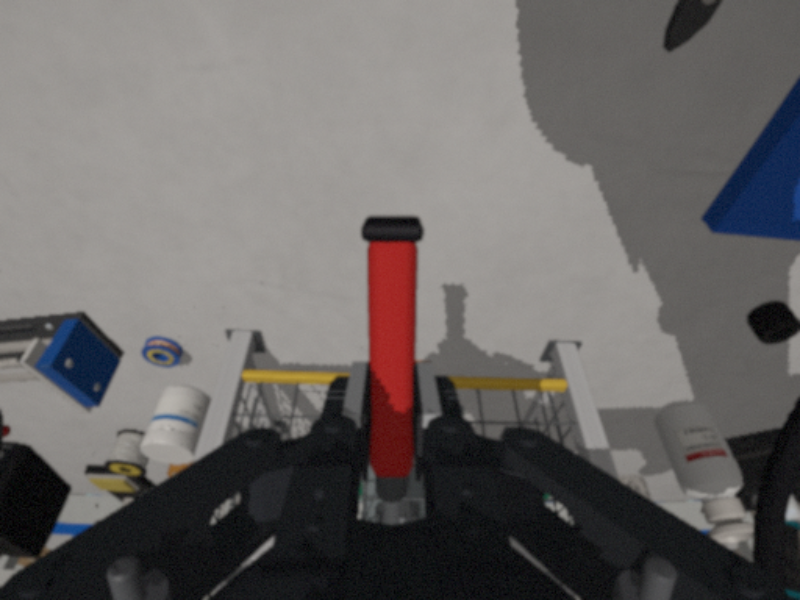

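The closed fingers and handle hide the sink (yellow edge at row 377 of the enlarged view, cols 242–565). I'll shift sideways for a clear line.

>>> move_arm --pt "0 -130 0 0 0 0 -1" --pt "0 -130 0 0 0 0 -1" --pt "0 -130 0 0 0 0 -1" --pt "0 -130 0 0 0 0 -1" --pt "0 -130 0 0 0 0 -1" --pt "0 -130 0 0 0 0 -1"

```text
time: 6.03
tcp_pos: [0.4193, -0.1593, 0.1985]
tcp_rot: [3.138, 0.523, 3.139]
wrist_force: [0.3, 0.3, -1.2]
opening: 0.0137
```

```bash
python3 go.py 442 -25 66 178; python3 - <<'E'
from h import *
d=grab("wrist","w5.png"); np.savez("w5.npz",image=d["image"],xyz=d["xyz"],rotation=d["rotation"],camera_matrix=d["camera_matrix"],D=d["D"])
m=masks(d)
for k in("copper","yellow"):
    for a,r in blobs(m[k],12): print(k,a,np.round(r[0]),np.round(r[1]),np.round(onz(d,[r[0]],.01),3))
i=cv2.resize(d["image"][200:320,270:430],(800,600),interpolation=cv2.INTER_CUBIC); cv2.imwrite("pics/w5b.png",i[...,::-1])
E
```

```text
tcp [ 0.4193 -0.1593  0.1985] [179.8  29.9 179.8] open 0.0137 F [ 0.3  0.3 -1.2] t 6.03 q7 2.66
row [46.8, 133.8, 126.5] [0.7, 29.9, 1.9] n 4.6
copper 197 [344. 237.] [26.  8.] [[ 0.679 -0.006  0.01 ]]
copper 16 [338. 250.] [15.  0.] [[ 0.72  -0.006  0.01 ]]
yellow 1092 [370. 246.] [162.   7.] [[0.707 0.046 0.01 ]]
```

View pics/w5b.png

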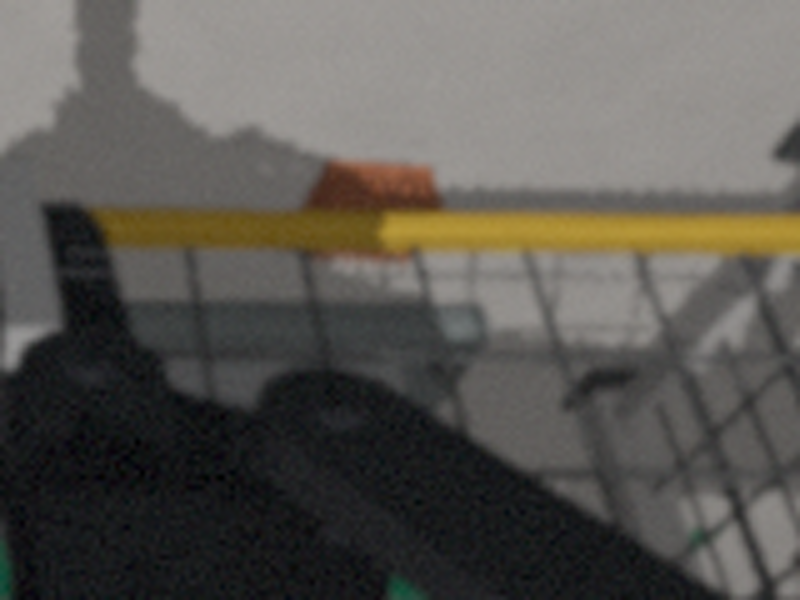

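The crop shows the sink just under the yellow bar. Its front bottom edge runs from crop (330,162) to (432,165), and the back of its fins shows below the bar at row 258.

```bash
python3 - <<'E'
from h import *
d=dict(np.load("w5.npz"))
c=lambda u,v:[270+u/5,200+v/5]
print("front bottom z0",np.round(onz(d,[c(330,162),c(432,166)],0.0),4).tolist())
print("side ext z.018",np.round(onz(d,[c(306,208),c(441,208)],0.018),4).tolist())
print("back top",np.round(onz(d,[c(318,258),c(408,258)],0.018),4).tolist())
w=dict(np.load("w1.npz")); m=masks(w)["copper"].copy(); m[:275]=0
m2=(w["image"][...,0].astype(int)-w["image"][...,2]>35); m2[:281]=0; m2[315:]=0; m2[:,:235]=0;m2[:,285:]=0
ys,xs=np.where(m2); print("w1",xs.min(),xs.max(),ys.min(),ys.max(),"back z.018",np.round(onz(w,[[xs.min(),ys.max()],[xs.max(),ys.max()]],.018),4).tolist())
t,s=grab("top"),None
ye=[[0,0]]; m=masks(d)["yellow"]; Y,X=np.where(m); print("bar",X.min(),X.max(),np.round(onz(d,[[X[X>440].max() if (X>440).any() else X.max(),np.median(Y[X>X.max()-8])],[300,np.median(Y[abs(X-300)<4])]],.05),4).tolist())
E
```

```text
front bottom z0 [[0.6807, -0.0168, 0.0], [0.6836, 0.0182, 0.0]]
side ext z.018 [[0.6803, -0.0284, 0.018], [0.6811, 0.0159, 0.018]]
back top [[0.7115, -0.0176, 0.018], [0.7121, 0.0133, 0.018]]
w1 235 284 281 304 back z.018 [[0.713, -0.0383, 0.018], [0.7129, 0.0357, 0.018]]
bar 289 451 [[0.6473, 0.1382, 0.05], [0.6384, -0.0881, 0.05]]
```

```bash
python3 go.py 430 -22 57 177
```

```text
tcp [ 0.4197 -0.1582  0.199 ] [ 180.    30.  -179.9] open 0.0141 F [-0.4 -0.5 -1.2] t 6.13 q7 2.66
row [61.8, 136.1, 128.4] [0.8, 29.9, 3.0] n 4.7
```

>>> move_arm --pt "62 136 128 0.8 29.9 3.0 -1" --pt "62 136 128 0.8 29.9 3.0 -1" --pt "62 136 128 0.8 29.9 3.0 -1" --pt "62 136 128 0.8 29.9 3.0 -1" --pt "62 136 128 0.8 29.9 3.0 -1" --pt "62 136 128 0.8 29.9 3.0 -1" --pt "62 136 128 0.8 29.9 3.0 -1" --pt "62 136 128 0.8 29.9 3.0 -1"

```text
time: 6.8
tcp_pos: [0.4201, -0.0541, 0.0943]
tcp_rot: [3.115, 0.054, 3.096]
wrist_force: [-0.6, 0.3, -0.5]
opening: 0.0141
```

```bash
python3 go.py 430 -22 57 177; python3 - <<'E'
from h import *
t=grab("top"); s=grab("scene")
np.savez("t6.npz",**{k:t[k] for k in("image","xyz","rotation","camera_matrix","D")}); np.savez("s6.npz",**{k:s[k] for k in("image","xyz","rotation","camera_matrix","D")})
a=cv2.resize(t["image"][155:235,225:345],(780,520),interpolation=cv2.INTER_CUBIC)[:300]
b=cv2.resize(s["image"][140:215,215:413-3],(780,300),interpolation=cv2.INTER_CUBIC)
cv2.imwrite("pics/c6.png",np.vstack([a,b])[...,::-1])
E
```

```text
tcp [ 0.4201 -0.0541  0.0943] [178.5   3.1 177.4] open 0.0141 F [-0.6  0.3 -0.5] t 6.8 q7 1.22
row [-6.4, 31.5, 38.6] [1.5, 3.1, 0.4] n 1.2
```

View pics/c6.png

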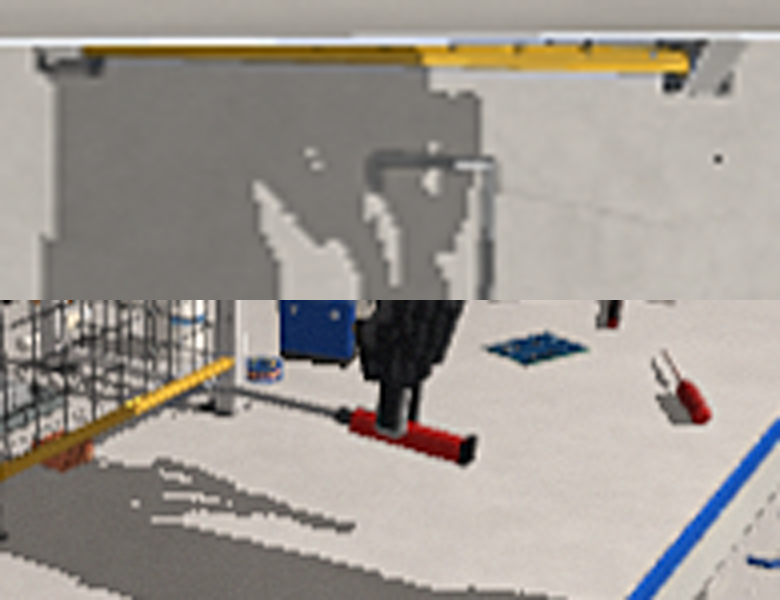

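The top crop shows the crossbar from crop (368,160) to the corner (490,160). The move had not quite finished. I'll check the hook against the prediction, then complete the move.

```bash
python3 - <<'E'
from h import *
t=dict(np.load("t6.npz"));s=dict(np.load("s6.npz"))
c=lambda u,v:[225+u/6.5,155+v/6.5]
print(np.round(onz(t,[c(490,160),c(375,160),c(488,290),c(375,187)],.078),4).tolist())
k=195/780; e=lambda u,v:[215+u*k,140+(v-300)*.25]
print("handle end top: scene px",e(468,438),"steel",e(235,388))
M=R.from_euler("xyz",manip.sense()["tcp_rot"]); p=np.array(manip.sense()["tcp_pos"])
# predicted: rod point (x,y,z) in rod frame, TCP at rod x=12, z=28.8mm
for q in[(172,0,3.5),(172,51,3.5),(60,0,9)]:
    v=M.apply(np.array([-(q[0]-12),q[1],28.8-q[2]])/1000)+p
    print(q,np.round(v,4),"top",proj(t,[v])[0].round(1),"scene",proj(s,[v])[0].round(1))
E
```

```text
[[0.5836, -0.0645, 0.078], [0.584, -0.0092, 0.078], [0.5206, -0.0626, 0.078], [0.5708, -0.0091, 0.078]]
handle end top: scene px [332.0, 174.5] steel [273.75, 162.0]
(172, 0, 3.5) [ 0.5835 -0.0494  0.0776] top [295.6 179.7] scene [268.6 160.3]
(172, 51, 3.5) [0.5849 0.0016 0.0794] top [279.3 179.3] scene [259.1 164.6]
(60, 0, 9) [ 0.4714 -0.0463  0.0768] top [295.  215.4] scene [300.2 168.2]
```

>>> move_arm --pt "-6 32 39 1.5 3.1 0.4 -1" --pt "-6 32 39 1.5 3.1 0.4 -1" --pt "-6 32 39 1.5 3.1 0.4 -1" --pt "-6 32 39 1.5 3.1 0.4 -1"

```text
time: 7.23
tcp_pos: [0.4295, -0.0205, 0.0574]
tcp_rot: [3.137, 0.002, 3.094]
wrist_force: [-0.0, -0.7, -0.6]
opening: 0.0138
```

```bash
python3 go.py 430 -22 57 177
```

```text
tcp [ 0.4295 -0.0205  0.0574] [1.798e+02 1.000e-01 1.773e+02] open 0.0138 F [-0.  -0.7 -0.6] t 7.23 q7 1.0
row [-0.6, -1.5, 0.4] [0.2, 0.1, 0.3] n 0.1
```

```bash
python3 - <<'E'
from h import *
t=grab("top"); s=grab("scene"); st=manip.sense(); M=R.from_euler("xyz",st["tcp_rot"]); p=np.array(st["tcp_pos"]); print(p)
for q in[(172,0,3.5),(172,51,3.5),(60,0,9)]:
    v=M.apply(np.array([-(q[0]-12),q[1],28.8-q[2]])/1000)+p
    print(q,np.round(v,4),"top",proj(t,[v])[0].round(1),"scene",proj(s,[v])[0].round(1))
np.savez("t7.npz",**{k:t[k] for k in("image","xyz","rotation","camera_matrix","D")}); np.savez("s7.npz",**{k:s[k] for k in("image","xyz","rotation","camera_matrix","D")})
a=cv2.resize(t["image"][165:205,250:330],(600,300),interpolation=cv2.INTER_CUBIC)
b=cv2.resize(s["image"][145:195,215:315],(600,300),interpolation=cv2.INTER_CUBIC)
cv2.imwrite("pics/c7.png",np.vstack([a,b])[...,::-1])
E
```

```text
[ 0.42985425 -0.02222618  0.05800357]
(172, 0, 3.5) [ 0.5897 -0.0304  0.0332] top [289.  180.3] scene [263.5 175.1]
(172, 51, 3.5) [0.5923 0.0206 0.0334] top [273.2 179.6] scene [253.6 180.3]
(60, 0, 9) [ 0.4779 -0.0246  0.0384] top [287.6 214.7] scene [294.2 182.1]
```

View pics/c7.png

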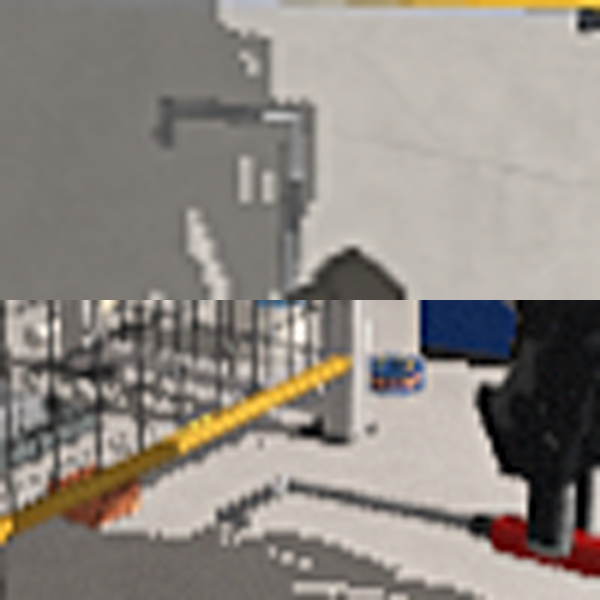

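The corner measures (289.6,180.3) against a predicted (289,180.3) in the top view, and (262.2,175.8) against (263.5,175.1) in the scene view. The rod is where I think it is. Next I pass over the sink, under the yellow edge.

>>> move_arm --pt "-25 2 1 0 0 0 -1" --pt "-50 3 1 0 0 0 -1" --pt "-75 4 1 0 0 0 -1" --pt "-100 6 1 0 0 0 -1" --pt "-125 7 1 0 0 0 -1" --pt "-145 8 1 0 0 0 -1" --pt "-145 8 1 0 0 0 -1" --pt "-145 8 1 0 0 0 -1"

```text
time: 8.0
tcp_pos: [0.576, -0.0225, 0.0577]
tcp_rot: [3.138, 0.004, 3.088]
wrist_force: [-0.7, 0.2, -0.8]
opening: 0.0137
```

```bash
python3 go.py 575 -21 30 177
```

```text
tcp [ 0.576  -0.0225  0.0577] [179.8   0.2 176.9] open 0.0137 F [-0.7  0.2 -0.8] t 8.0 q7 0.99
row [1.2, 1.4, 27.7] [0.2, 0.2, -0.1] n 0.7
```

>>> move_arm --pt "0 1.5 8 0.2 0.2 0 -1" --pt "0 1.5 16 0.2 0.2 0 -1" --pt "0 1.5 22 0.2 0.2 0 -1" --pt "0 1.5 27 0.2 0.2 0 -1" --pt "0 1.5 27 0.2 0.2 0 -1" --pt "0 1.5 27 0.2 0.2 0 -1"

```text
time: 8.5
tcp_pos: [0.575, -0.0195, 0.0293]
tcp_rot: [3.141, -0.002, 3.091]
wrist_force: [0.0, -0.4, -0.6]
opening: 0.014
```

```bash
python3 go.py 575 -21 30 177
```

```text
tcp [ 0.575  -0.0195  0.0293] [ 1.800e+02 -1.000e-01  1.771e+02] open 0.014 F [ 0.  -0.4 -0.6] t 8.5 q7 0.96
row [-0.1, -1.5, -0.7] [0.0, -0.1, 0.1] n 0.0
```

>>> move_arm --pt "8 -1 -0.5 0 0 0 -1" --pt "16 -1 -0.5 0 0 0 -1" --pt "24 -1 -0.5 0 0 0 -1" --pt "32 -1 -0.5 0 0 0 -1" --pt "40 -1 -0.5 0 0 0 -1" --pt "48 -1 -0.5 0 0 0 -1" --pt "56 -1 -0.5 0 0 0 -1" --pt "64 -1 -0.5 0 0 0 -1" --pt "72 -1 -0.5 0 0 0 -1" --pt "80 -1 -0.5 0 0 0 -1" --pt "80 -1 -0.5 0 0 0 -1"

```text
time: 9.42
tcp_pos: [0.4932, -0.0165, 0.03]
tcp_rot: [-3.141, -0.003, 3.091]
wrist_force: [-1.0, -0.7, 0.2]
opening: 0.0137
```

```bash
python3 go.py 408 -21 30 177; python3 - <<'E'
from h import *
t=grab("top")
a=cv2.resize(t["image"][155:215,240:330],(750,500),interpolation=cv2.INTER_CUBIC)
cv2.imwrite("pics/c8.png",a[...,::-1])
for a,r in blobs(masks(t)["copper"],8): print(a,np.round(r[0]),np.round(onz(t,[r[0]],.018),4))
E
```

```text
tcp [ 0.4932 -0.0165  0.03  ] [-180.    -0.2  177.1] open 0.0137 F [-1.  -0.7  0.2] t 9.42 q7 0.93
row [84.9, -8.8, 0.3] [-0.0, -0.2, 0.1] n 2.0
89 [280. 169.] [[ 0.6302 -0.0035  0.018 ]]
103 [165. 217.] [[0.4746 0.3746 0.018 ]]
106 [164. 234.] [[0.4178 0.3767 0.018 ]]
```

The sink is following the hook. The top view puts it at (0.630,-0.004), just ahead of the crossbar at 0.651.

>>> move_arm --pt "8 0 0 0 0 0 -1" --pt "16 0 0 0 0 0 -1" --pt "24 0 0 0 0 0 -1" --pt "32 0 0 0 0 0 -1" --pt "40 0 0 0 0 0 -1" --pt "48 0 0 0 0 0 -1" --pt "56 0 0 0 0 0 -1" --pt "64 0 0 0 0 0 -1" --pt "72 0 0 0 0 0 -1" --pt "78 0 0 0 0 0 -1" --pt "82 0 0 0 0 0 -1" --pt "82 0 0 0 0 0 -1"

```text
time: 10.47
tcp_pos: [0.4124, -0.0123, 0.0302]
tcp_rot: [-3.141, -0.002, 3.091]
wrist_force: [-0.7, 0.5, -0.1]
opening: 0.0139
```

```bash
python3 go.py 408 -21 30 177; python3 - <<'E'
from h import *
t=grab("top")
for a,r in blobs(masks(t)["copper"],8): print(a,np.round(r[0]),r[1:],np.round(onz(t,[r[0]],.018),4))
E
```

```text
tcp [ 0.4124 -0.0123  0.0302] [-1.800e+02 -1.000e-01  1.771e+02] open 0.0139 F [-0.7  0.5 -0.1] t 10.47 q7 0.91
row [4.0, -8.9, 0.2] [-0.0, -0.1, 0.1] n 0.2
101 [280. 192.] ((11.0, 9.0), 90.0) [[5.524e-01 4.000e-04 1.800e-02]]
103 [165. 217.] ((9.850868225097656, 10.945408821105957), 84.2894058227539) [[0.4746 0.3746 0.018 ]]
105 [164. 234.] ((10.0, 10.0), 90.0) [[0.4178 0.3767 0.018 ]]
```

>>> move_arm --pt "-3 0 -15 0 0 0 -1" --pt "-3 0 -40 0 0 0 -1" --pt "0 -20 -50 0 0 0 -1" --pt "0 -60 -50 0 0 0 -1" --pt "0 -100 -50 0 0 0 -1" --pt "0 -138 -50 0 0 0 -1" --pt "0 -138 -50 0 0 0 -1" --pt "0 -138 -30 0 0 0 -1" --pt "0 -138 -14 0 0 0 -1" --pt "0 -138 -5 0 0 0 -1" --pt "0 -138 0 0 0 0 -1" --pt "0 -138 1 0 0 0 -1"

```text
time: 11.52
tcp_pos: [0.4061, -0.1495, 0.0288]
tcp_rot: [3.141, -0.003, 3.091]
wrist_force: [-4.1, 0.3, 4.5]
opening: 0.014
```

```bash
python3 go.py 408 -150 29 177; python3 - <<'E'
from h import *
t=grab("top")
for a,r in blobs(masks(t)["copper"],8): print(a,np.round(r[0]),r[1:],np.round(onz(t,[r[0]],.018),4))
E
```

```text
tcp [ 0.4061 -0.1495  0.0288] [180.   -0.2 177.1] open 0.014 F [-4.1  0.3  4.5] t 11.52 q7 1.25
row [-1.9, -0.4, -0.2] [0.0, -0.2, 0.1] n 0.0
98 [280. 193.] ((10.0, 9.0), 90.0) [[5.508e-01 4.000e-04 1.800e-02]]
103 [165. 217.] ((9.850868225097656, 10.945408821105957), 84.2894058227539) [[0.4746 0.3746 0.018 ]]
105 [164. 234.] ((10.0, 10.0), 90.0) [[0.4178 0.3767 0.018 ]]
```

The rod is down on the bench (4.5 N). I'll release it, rise, and go above the sink.

>>> move_arm --pt "0 0 0 0 0 0 0.1" --pt "0 0 0 0 0 0 0.1" --pt "0 0 0 0 0 0 0.1" --pt "0 0 0 0 0 0 0.1" --pt "0 0 -15 0 0 0 0.1" --pt "0 0 -40 0 0 0 0.2" --pt "0 0 -80 0 0 0 0.4" --pt "-30 30 -110 0 0 0 0.4" --pt "-60 60 -120 0 0 0 0.4" --pt "-84 95 -120 0 0 0 0.4" --pt "-84 130 -120 0 0 0 0.4" --pt "-84 144 -120 0 0 0 0.4"

```text
time: 12.57
tcp_pos: [0.5007, -0.0044, 0.1511]
tcp_rot: [3.137, 0.004, 3.095]
wrist_force: [-1.1, 0.4, 0.0]
opening: 0.0601
```

```bash
python3 go.py 551 0 150 177; python3 - <<'E'
from h import *
d=grab("wrist","w9.png"); t=grab("top")
for n,q in(("w",d),("t",t)):
  for a,r in blobs(masks(q)["copper"],20):
    b=cv2.boxPoints(r); print(n,a,np.round(r[0]),np.round(r[1]),r[2],np.round(onz(q,np.vstack([r[0],b]),.018)[:,:2],4).tolist())
w=max(blobs(masks(d)["copper"],20),key=lambda o:o[0])[1][0]; u=[r[0] for a,r in blobs(masks(t)["copper"],20) if r[0][0]>240]
if u: print("tri",tri(d,w,t,u[0]))
E
```

```text
tcp [ 0.5007 -0.0044  0.1511] [179.7   0.2 177.3] open 0.0601 F [-1.1  0.4  0. ] t 12.57 q7 1.08
row [-50.0, 6.8, 1.3] [0.3, 0.2, 0.3] n 1.2
w 1077 [260. 233.] [34. 34.] 90.0 [[0.5476, 0.0038], [0.5286, -0.012], [0.5302, 0.021], [0.5675, 0.0204], [0.5657, -0.014]]
t 103 [165. 217.] [10. 11.] 84.2894058227539 [[0.4746, 0.3746], [0.489, 0.3949], [0.4925, 0.3585], [0.4603, 0.3544], [0.4567, 0.3907]]
t 104 [164. 234.] [10. 10.] 90.0 [[0.4178, 0.3767], [0.434, 0.3938], [0.4341, 0.3604], [0.4016, 0.3597], [0.4014, 0.393]]
```

View pics/w9.png

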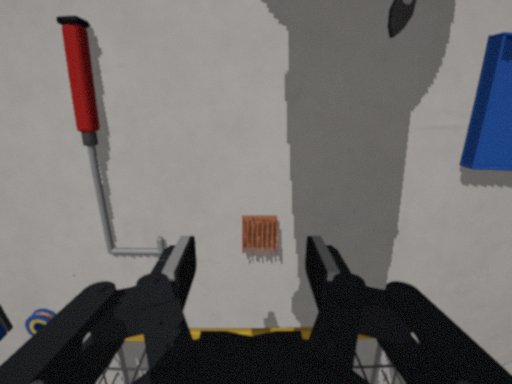

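The sink sits square between the fingers at (260,233), about 34 px across. The rod lies on the bench at left, with its handle at (80,75) and its lip at (160,240), clear of the left finger. Grasp next.

>>> move_arm --pt "-25 5 20 0.2 0.2 0 0.4" --pt "-49 9.5 50 0.2 0.2 0 0.4" --pt "-49 9.5 85 0.2 0.2 0 0.4" --pt "-49 9.5 110 0.2 0.2 0 0.4" --pt "-49 9.5 122 0.2 0.2 0 0.4" --pt "-49 9.5 122 0.2 0.2 0 0.2" --pt "-49 9.5 122 0.2 0.2 0 -0.3" --pt "-49 9.5 122 0.2 0.2 0 -1" --pt "-49 9.5 122 0.2 0.2 0 -1" --pt "-49 9.5 122 0.2 0.2 0 -1" --pt "-49 9.5 122 0.2 0.2 0 -1"

```text
time: 13.58
tcp_pos: [0.5483, -0.0038, 0.0286]
tcp_rot: [-3.138, -0.002, 3.09]
wrist_force: [-0.4, 0.2, 3.6]
opening: 0.0341
```

```bash
python3 go.py 438 270 120 176
```

```text
tcp [ 0.5483 -0.0038  0.0286] [-1.798e+02 -1.000e-01  1.770e+02] open 0.0341 F [-0.4  0.2  3.6] t 13.58 q7 0.9
row [124.4, 267.4, -92.1] [-0.2, -0.1, 1.0] n 7.4
```

>>> move_arm --pt "0 0 -10 0 0 0 -1" --pt "0 0 -40 0 0 0 -1" --pt "0 0 -80 0 0 0 -1" --pt "20 36 -92 0 0 0.3 -1" --pt "37 72 -92 0 0 0.5 -1" --pt "54 108 -92 0 0 1 -1" --pt "70 144 -92 0 0 1 -1" --pt "86 180 -92 0 0 1 -1" --pt "102 216 -92 0 0 1 -1" --pt "118 250 -92 0 0 1 -1" --pt "124 267 -92 0 0 1 -1" --pt "124 267 -92 0 0 1 -1"

```text
time: 14.58
tcp_pos: [0.435, 0.2758, 0.1207]
tcp_rot: [3.14, -0.003, 3.082]
wrist_force: [0.8, 0.3, 0.6]
opening: 0.034
```

```bash
python3 - <<'E'
from h import *
d=grab("wrist","w10.png"); t=grab("top"); s=grab("scene")
for n,q in(("w",d),("s",s),("t",t)):
  for k in("copper","blue"):
   for a,r in blobs(masks(q)[k],20):
    if n!="w" and not(140<r[0][0]<290 and r[0][1]>200): continue
    print(n,k,a,np.round(r[0]),np.round(r[1]),np.round(onz(q,np.vstack([r[0],cv2.boxPoints(r)]),.018)[:,:2],3).tolist())
E
python3 go.py 438 270 32 176
```

```text
w copper 2035 [376. 171.] [44. 50.] [[0.417, 0.381], [0.397, 0.359], [0.399, 0.4], [0.437, 0.404], [0.434, 0.361]]
w copper 1709 [366. 231.] [42. 46.] [[0.471, 0.375], [0.452, 0.352], [0.449, 0.392], [0.49, 0.4], [0.493, 0.358]]
w copper 3620 [250. 260.] [66. 67.] [[0.493, 0.273], [0.526, 0.239], [0.457, 0.247], [0.462, 0.304], [0.531, 0.301]]
w blue 16796 [295. 196.] [246. 133.] [[0.434, 0.314], [0.489, 0.201], [0.372, 0.219], [0.386, 0.413], [0.508, 0.426]]
s copper 145 [244. 204.] [14. 22.] [[0.54, 0.142], [0.582, 0.142], [0.552, 0.081], [0.499, 0.143], [0.528, 0.198]]
s copper 264 [206. 254.] [21. 16.] [[0.471, 0.383], [0.483, 0.41], [0.513, 0.359], [0.459, 0.355], [0.432, 0.405]]
s copper 280 [225. 263.] [16. 22.] [[0.416, 0.387], [0.441, 0.401], [0.437, 0.343], [0.391, 0.372], [0.397, 0.426]]
s blue 2449 [234. 247.] [46. 92.] [[0.438, 0.327], [0.507, 0.415], [0.522, 0.108], [0.362, 0.232], [0.38, 0.475]]
s blue 589 [283. 327.] [  8. 154.] [[0.224, 0.474], [0.231, 0.609], [0.231, 0.273], [0.213, 0.282], [0.218, 0.611]]
t copper 24 [162. 236.] [7. 4.] [[0.411, 0.382], [0.405, 0.393], [0.418, 0.393], [0.418, 0.37], [0.405, 0.37]]
t blue 115 [207. 212.] [23.  8.] [[0.49, 0.236], [0.495, 0.276], [0.52, 0.263], [0.484, 0.197], [0.46, 0.21]]
t blue 103 [165. 242.] [27.  9.] [[0.392, 0.372], [0.396, 0.42], [0.424, 0.407], [0.387, 0.325], [0.36, 0.338]]
tcp [0.4379 0.269  0.1192] [-179.8   -0.2  176. ] open 0.0339 F [ 0.9 -0.1 -0.6] t 14.73 q7 0.43
row [-0.4, 1.4, 87.2] [-0.2, -0.2, 0.0] n 2.1
```

View pics/w10.png

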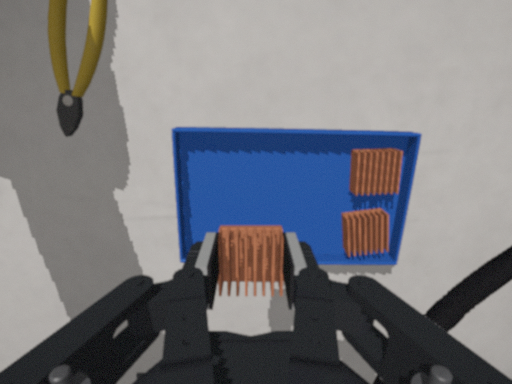

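The held sink, at (250,260) between the pads, is fins up. Both spares, at (376,171) and (366,231), are well clear, and the empty part of the tray lies below it. I'm descending.

>>> move_arm --pt "0 1 30 0 0 0 -1" --pt "0 1 55 0 0 0 -1" --pt "0 1 72 0 0 0 -1" --pt "0 1 82 0 0 0 -1" --pt "0 1 85 0 0 0 -1" --pt "0 1 86 0 0 0 -1" --pt "0 1 86 0 0 0 -1"

```text
time: 15.32
tcp_pos: [0.438, 0.2705, 0.0336]
tcp_rot: [-3.139, -0.003, 3.072]
wrist_force: [-0.3, 0.4, -0.4]
opening: 0.034
```

```bash
python3 go.py 438 270 31.5 176; python3 - <<'E'
from h import *
d=grab("wrist");s=grab("scene")
g=lambda q:[r[0] for a,r in blobs(masks(q)["copper"],100)]
print(g(d)); S=[206,254],[225,263]
for u in g(d):
    for v in S:
        p,e=tri(d,u,s,v)
        if e<.006: print(np.round(p,4),e)
E
```

```text
tcp [0.438  0.2705 0.0336] [-179.9   -0.2  176. ] open 0.034 F [-0.3  0.4 -0.4] t 15.32 q7 0.31
row [-0.0, -0.5, 2.1] [-0.1, -0.2, 0.0] n 0.1
[(452.5, 200.0), (251.0, 260.5), (431.98260498046875, 285.8690185546875)]
[0.4179 0.3819 0.0147] 0.0012513443878450529
[ 0.5124  0.2665 -0.0923] 0.0045174693599131415
[0.4733 0.3783 0.0141] 0.0020861944990524257
```

Nothing touches yet at 0.0336. Two-view heights of the spares (about 14 mm at mid-visible) fit the 3 mm floor. I'll lower 2 mm, release and retreat.

>>> move_arm --pt "0 0 1.5 0 0 0 -1" --pt "0 0 2.5 0 0 0 -1" --pt "0 0 2.5 0 0 0 -0.1" --pt "0 0 2.5 0 0 0 0.1" --pt "0 0 2 0 0 0 0.2" --pt "0 0 1 0 0 0 0.2" --pt "0 0 0 0 0 0 0.2" --pt "0 0 -15 0 0 0 0.2" --pt "0 0 -45 0 0 0 0.2" --pt "0 0 -85 0 0 0 0.2" --pt "0 0 -120 0 0 0 0.2" --pt "0 0 -150 0 0 0 0.2"

```text
time: 16.42
tcp_pos: [0.438, 0.2715, 0.1853]
tcp_rot: [-3.139, -0.003, 3.074]
wrist_force: [0.7, -0.8, -0.4]
opening: 0.0509
```

>>> move_arm --pt "60 -80 -60 0 0 0 0.2" --pt "60 -80 -60 0 0 0 0.2" --pt "60 -80 -60 0 0 0 0.2" --pt "60 -80 -60 0 0 0 0.2" --pt "60 -80 -60 0 0 0 0.2" --pt "60 -80 -60 0 0 0 0.2"

```text
time: 16.92
tcp_pos: [0.3733, 0.1954, 0.2435]
tcp_rot: [-3.138, -0.003, 3.072]
wrist_force: [0.3, 0.4, -0.2]
opening: 0.0514
```

```bash
python3 go.py 438 270 180 176; python3 - <<'E'
from h import *
d=grab("wrist"); s=grab("scene"); t=grab("top")
for n,q in(("w",d),("s",s),("t",t)):
   for a,r in blobs(masks(q)["copper"],40):
    if n!="w" and not(140<r[0][0]<290 and r[0][1]>200): continue
    print(n,a,np.round(r[0]),np.round(r[1]),np.round(onz(q,[r[0]],.021)[:,:3],3).tolist())
a=cv2.resize(d["image"],(400,300)); b=cv2.resize(s["image"][200:300,150:283],(400,300),interpolation=cv2.INTER_CUBIC)
c=cv2.resize(t["image"][155:300,130:420],(600,300)); c=np.hstack([c,np.zeros((300,200,3),np.uint8)])
cv2.imwrite("pics/c11.png",np.vstack([np.hstack([a,b]),c])[...,::-1])
E
```

```text
tcp [0.3733 0.1954 0.2435] [-179.8   -0.2  176. ] open 0.0514 F [ 0.3  0.4 -0.2] t 16.92 q7 0.89
row [-59.5, 79.1, 63.1] [-0.2, -0.2, 0.0] n 2.8
w 805 [394. 190.] [27. 31.] [[0.415, 0.378, 0.021]]
w 662 [311. 215.] [27. 25.] [[0.441, 0.269, 0.021]]
w 708 [388. 229.] [26. 30.] [[0.468, 0.373, 0.021]]
s 225 [244. 236.] [20. 14.] [[0.441, 0.282, 0.021]]
s 264 [206. 254.] [21. 16.] [[0.468, 0.386, 0.021]]
s 279 [225. 263.] [16. 22.] [[0.413, 0.39, 0.021]]
t 103 [165. 217.] [10. 11.] [[0.474, 0.374, 0.021]]
```

View pics/c11.png

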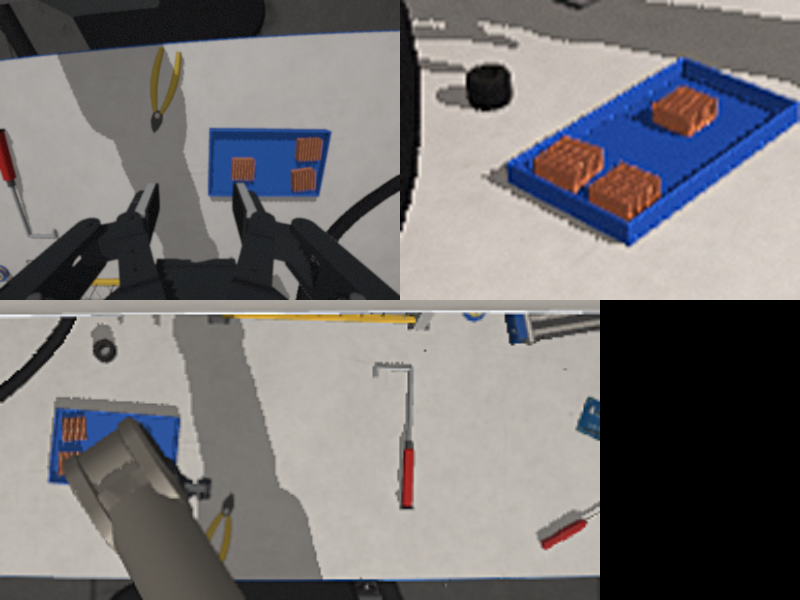

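The heat sink stands fins up in the free part of the tray: wrist view (243,168), scene crop (685,110). The spares' pixels haven't moved. The rod lies in front of the guard (top crop, handle at (407,480)), and the loupe and wick are still in place. I'm handing in.

```bash
python3 -c "
from bench import manip
print(manip.sign_off())"
```

```text
the job is handed in; nothing more can be done
None
```

The heat sink is out from behind the guard and stands fins up in the free part of the blue tray, at about (0.44, 0.27). I passed the hooked rod over it under the yellow edge, lowered the hook behind it and drew it out. I then laid the rod on the bench in front of the guard and placed the sink, handing in at about 17 s of the 64 s allowed.

- **Order and placing:** the last pictures show the sink upright in the tray and the rod lying on the bench in front of the guard.
- **Other things:** the two spare heat sinks are at the same pixels in the scene view as at the start. The loupe, wick and pliers look undisturbed by eye; I did not measure them.
- **Forces:** the highest wrist force I read at the end of a move was about 8 N. That was while gripping the rod, when the tool stopped about 7 mm higher than commanded, probably because the fingertips met the bench. The rod was held firmly all the same.
- **Disagreements:**
  - The wrist and scene views put the placed sink's y about 13 mm apart. I took the wrist view because it matches where the gripper let go; the scene view sees the sink from the side.
  - The tray floor height was checked only indirectly, from two-view heights of the spares.
  - The last top view had the placed sink and one spare hidden by the arm.

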